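# Emboss a tag with the treadle press

### The arm

A 6-joint arm with a two-finger parallel gripper is mounted at the origin on a cart in front of the work surface, level with it; the furniture and walls round the work are solid. World frame = base frame: x ahead of the robot, y to its left, z up, the work surface at z = 0. Lengths are in mm, angles in rad, forces in N, time in s.
With the tool pointing down it reaches from about 375 to 900 mm from the base axis. Payload 3.1 kg.
Tool frame: the origin (TCP) lies midway between the tips of the shut fingers; the grasp point (between the pads) lies 19 mm behind it (manip.pinch_z is the distance from the TCP to the grasp point, in mm); z points along the fingers, y is the direction in which the jaws open and shut (so a half turn about z gives the same grasp; the last joint's range is limited). The gripper opens to 87 mm and grips with 3 to 60 N. Pads are 19 mm wide; open, the fingers measure 117 mm over their backs; the gripper's body (75 mm by 190 mm) begins 51 mm behind the grasp point.
Start: joints at [-1.321, 0.527, 1.433, -0, 1.181, -0.178], TCP at [259.881, -568.382, 222.548] pointing down, gripper open.
Joint ranges: [-3.08, 3.08], [-0.75, 2.2], [0.22, 2.44], [-1.43, 4.57], [0, 2.65], [-2.85, 2.85]. Speed limits (rad/s): [2.79, 2.79, 3.14, 3.14, 3.14, 3.14].

### API

Orientations are given as a unit quaternion [x, y, z, w].
In Python, from plant import manip gives the robot as it stands. The module is installed in compiled form; this text tells all that it offers.
- The arm moves only by the tool servo_tool, never from a script. Its argument "plan" is a list that holds one entry, the list of rows, each a list of 4 numbers: the shift along the tool's x, y, z normalised to -1 to 1, where 1 is 200 mm, then the turn about the tool's z normalised to -1 to 1, where 1 is 45 degrees. A call has 1 to 10 rows; each row is the pose to reach, as a shift and turn from the pose commanded when the call began, along the tool's axes at that moment; what a row does not reach only later rows make up. A row lasts 1/12 s, in which the tool goes at most 41.7 mm and 7.16 degrees, less where a joint would pass 70% of its speed; a pose out of reach is approached as far as the arm can. A call with a number of a shift or a turn outside -1 to 1 is refused whole. A call with a gripper value outside its range is refused whole. "hand" is the opening, from 0 (shut) to 1 (fully open), set as the call begins (left out, the last holds). The fingers move at their own pace and stop on an object; "newtons" is the grip in N (left out, the last holds). Time passes only in rows, so rows that repeat a pose let the fingers close. It gives the time, the measured TCP pose, the force and the opening at its end, in the units of the state.
- manip.get_state(): the state, without advancing time (a new reading comes with each control period).
- manip.capture(name): name is "scene" or "top" or "wrist"; returns a dict with "image" (480x640x3 uint8, red, green, blue), "fov_y" (degrees; the focal length in pixels is half the picture's height over the tangent of half this angle, whatever the lens; pixels are square), "cx", "cy" (the principal point, pixels), "dist_coeffs" ([k1, k2, p1, p2, k3] as OpenCV has them; the pictures are not rectified), "world_from_camera" (4x4, takes a point from camera to world coordinates). Camera axes: x right, y down, z forward; pixel columns grow to the right and rows downward; lengths in mm; the calibration is good to about 2 mm. A picture is of the moment at which its call begins. There is no depth.
- manip.hand_in(): hands the job in, once; it reports no verdict.
The state is a dict: "t": time; "q": joint angles; "joint_velocities": joint speeds; "tau": joint torques, N m; "tool_pos": TCP position; "tool_rot": TCP orientation; "contact_force": force on the tool from outside, world axes, zero at the start; "moment": the same for the moment, N m; "grip_width": finger opening in mm.
Only numpy, scipy, OpenCV 4.12 (cv2) and the standard library are available. Lean on these libraries where they do the work, as an engineer would, in place of code of your own. Each camera call takes 0.05 s, during which the arm holds its last target.

### The job

A blank tag lies ready in the small embossing press. Set the press's die rod to its middle click and let go of it; then press the treadle all the way down onto its stop, hold it firmly on the stop for about two seconds without forcing it, and let it come fully up again. Never work the treadle while the rod is at another click, leave the rod in the middle, and leave the things round the press where they are.

Things in the scene. Friction and masses are not known exactly. Their poses are not given: they have to be found in the camera images.
- press: Embossing press fixed to the surface, grey base plate 235 x 136 x 14 mm, white head 90 (x) x 128 (y) mm at its far end, top of the head at z = 110 mm. Origin: centre of the base's underside, on the work surface. +x points from the treadle (front) to the head (back), +y to the left, z up.
- die_rod (a joint): Steel rod 12 mm thick with a black knob, out of the right (-y) side of the head; it slides along the press's y axis. Value in m: 0 = middle click, about -0.018 = pushed-in click (where it starts), +0.018 = pulled-out click (towards -y). A spring detent drives it into the nearest click: moving it out of a click takes about 6 to 8 N, and half-way between clicks (9 mm) it jumps on to the next.
- knob (a point): Centre of the die rod's knob, a black cylinder 28 mm in diameter and 30 mm long, its axis along the press's y, 78 mm above the work surface; moves with the rod. In the middle it is 122 mm from the press's centre plane towards -y and 68 mm behind the press's origin (+x). It can be pinched from above across the press's x.
- treadle (a joint): Hinge of the treadle, rad: 0 = fully up, grows as it is pressed. A spring drives it up: pressing at the pad takes about 5 N at the start and rises steadily to about 11 N at the deepest. A stop ends its travel somewhere between 0.19 and 0.37 rad, set differently each time.
- tread_pad (a point): Centre of the upper face of the ribbed black rubber pad (50 x 60 mm) at the front of the steel treadle, where it is pressed; moves with the treadle. The treadle is hinged 92 mm further back (at x = -6 mm of the press, 46 mm up, axis along the press's y); when up, the pad slopes 0.28 rad, its front edge high, and its centre is 80 mm above the work surface.
- stop_socket (a point): Centre of the upper rim of a round steel socket 22 mm in diameter and 14 mm high under the treadle, fixed to the base; it carries the height-adjustable screw with a rubber head on which the treadle stops. The screw's height is not told and must be felt: on the rubber the pressing force rises by about 5 N for every mm at the pad, far more steeply than against the spring alone (about 0.2 N for every mm).
- label_roll: Bystander: white label roll, 58 mm across, 24 mm high, loose, to the right of the treadle. Origin at its underside.
- timer: Bystander: small white timer, 46 x 58 x 18 mm, loose, to the left of the treadle. Origin at its underside.
- strip_carton: Bystander: white carton 90 x 44 x 39 mm, loose, to the left of the press's head. Origin at its underside.

How it is judged:
By the outcome, as a careful person would: the job done as asked, in the order asked, and still so for the second after the job is handed in, with the robot touching nothing.
It also fails if it takes over 64 s, if anything falls off the work surface, if the arm or the gripper's body presses on something with over 40 N, if the wrist force passes 120 N, or if a joint passes its speed limit or range.

## Working session

There is one attempt and no reset: what is moved stays moved. The work goes in short steps, Python scripts to look and compute and a tool call to move; the robot and the scene stay as the last step left them, time stands still between calls to the robot, and variables do not carry over. Pictures are saved under pics/ and viewed, and the job is handed in when it is done.

Besides the shell and the picture viewer there is one more tool, called after "Emit:" by a JSON object that holds its "method" and its "body". servo_tool: Moves the arm, as the interface text tells. Its arguments: {"type":"object","properties":{"plan":{"type":"array"},"hand":{"type":"number"},"newtons":{"type":"number"}},"required":["plan"]}

```bash
mkdir -p pics; python3 - <<'E'
from plant import manip
import cv2,numpy as np,pickle
D={}
for n in("scene","top","wrist"):
    c=manip.capture(n);D[n]=c
    cv2.imwrite(f"pics/{n}0.png",c["image"][:,:,::-1])
    print(n,c["fov_y"],c["cx"],c["cy"],c["dist_coeffs"],np.round(c["world_from_camera"],3).tolist())
pickle.dump(D,open("d0.pkl","wb"))
s=manip.get_state();print(s, manip.pinch_z)
E
```

```text
scene 45.20962549290662 316.88933292973127 231.56314003340688 [-0.18144744  0.          0.          0.          0.        ] [[-0.838, -0.308, 0.45, 191.922], [-0.546, 0.467, -0.696, 571.058], [0.004, -0.829, -0.559, 550.514], [0.0, 0.0, 0.0, 1.0]]
top 44.57357227586141 319.2561509694163 238.7179439191489 [-0.17966383  0.          0.          0.          0.        ] [[-0.026, -0.995, 0.096, 491.983], [-0.999, 0.03, 0.042, -34.609], [-0.045, -0.095, -0.994, 908.228], [0.0, 0.0, 0.0, 1.0]]
wrist 61.76124925551903 312.61686635347206 243.28467465399638 [-0.07866692  0.          0.          0.          0.        ] [[0.416, -0.879, -0.233, 322.054], [-0.91, -0.402, -0.105, -539.521], [-0.001, 0.255, -0.967, 383.69], [0.0, 0.0, 0.0, 1.0]]
{'t': 0.15, 'q': array([-1.32049415e+00,  5.28278147e-01,  1.43363387e+00, -8.59889445e-06,
        1.18139013e+00, -1.78468200e-01]), 'joint_velocities': array([-0.0003735 , -0.00059533, -0.00383585,  0.00032614,  0.00051883,
       -0.00042321]), 'tau': array([ 9.19350168e-04, -4.40429020e+01, -1.76843244e+01,  6.32991968e-02,
        5.52094518e-02, -8.72620785e-05]), 'tool_pos': array([ 259.74348908, -567.83830191,  221.77250878]), 'tool_rot': array([ 9.77106673e-01,  2.12748254e-01, -3.46670377e-05, -8.54055512e-04]), 'contact_force': array([-0.87242483, -0.40482239,  0.57109624]), 'moment': array([ 0.00131618, -0.03183297, -0.07374206]), 'grip_width': 87.10862510002038} 18.700000000000003
```

View pics/top0.png

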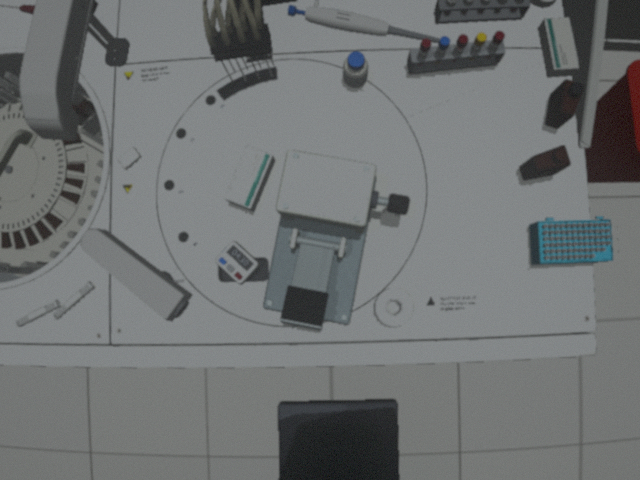

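View pics/scene0.png

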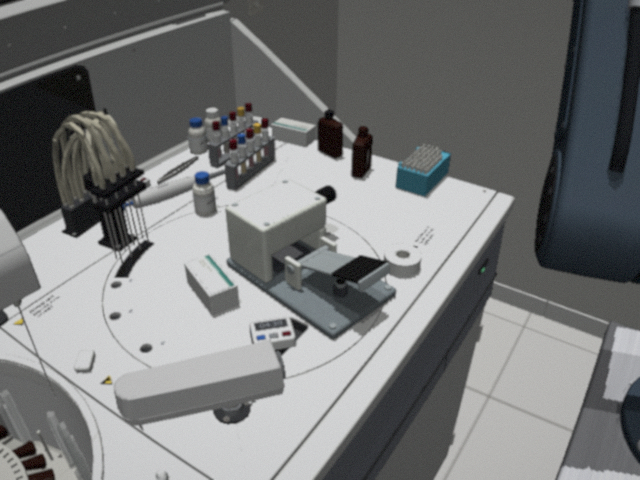

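```bash
python3 - <<'E'
import cv2
a=cv2.imread("pics/top0.png")[140:335,210:420];cv2.imwrite("pics/topz.png",cv2.resize(a,None,fx=3,fy=3,interpolation=cv2.INTER_CUBIC))
a=cv2.imread("pics/scene0.png")[165:345,180:440];cv2.imwrite("pics/scz.png",cv2.resize(a,None,fx=3,fy=3,interpolation=cv2.INTER_CUBIC))
E
```

```text
(no output)
```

View pics/topz.png

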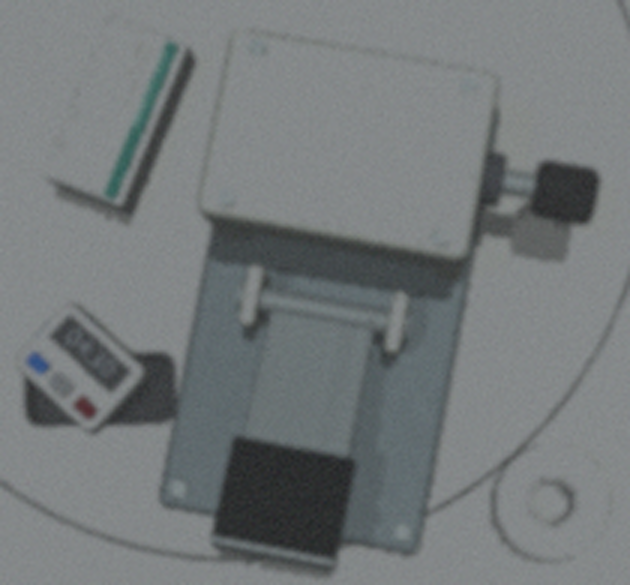

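View pics/scz.png

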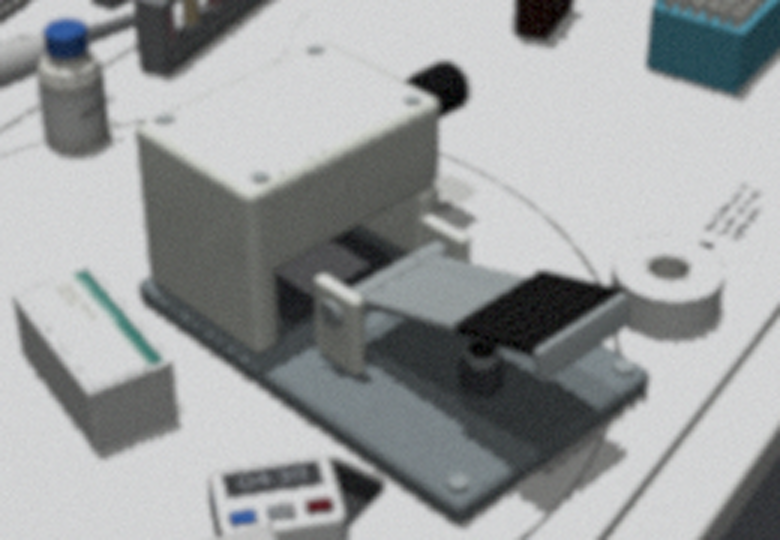

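```bash
cat >h.py <<'E'
import numpy as np,cv2,pickle
def proj(c,P):
    P=np.atleast_2d(P).astype(float);W=np.linalg.inv(c["world_from_camera"])
    f=240/np.tan(np.radians(c["fov_y"]/2));K=np.array([[f,0,c["cx"]],[0,f,c["cy"]],[0,0,1]])
    return cv2.projectPoints(P,cv2.Rodrigues(W[:3,:3])[0],W[:3,3],K,np.array(c["dist_coeffs"],float))[0][:,0]
def pw(p,L):
    L=np.atleast_2d(L).astype(float);a=p[2];R=np.array([[np.cos(a),-np.sin(a),0],[np.sin(a),np.cos(a),0],[0,0,1]])
    return L@R.T+[p[0],p[1],0]
E
python3 - <<'E'
from h import *
from scipy.optimize import least_squares
D=pickle.load(open("d0.pkl","rb"))
O=[("top",(117.5,64,110),(232,30)),("top",(117.5,-64,110),(497,72)),("top",(27.5,-64,110),(466,258)),("top",(27.5,64,110),(203,212)),
("top",(-117.5,68,14),(162,507)),("top",(-117.5,-68,14),(417,553)),("top",(-98,0,80),(285,497)),("top",(68,-104,78),(567,190)),
("scene",(27.5,64,110),(252,199)),("scene",(117.5,64,110),(136,128)),("scene",(27.5,-64,110),(440,106)),("scene",(-117.5,68,14),(462,517)),("scene",(-117.5,-68,14),(647,378)),("scene",(-98,0,80),(543,311))]
def res(p):
    return np.concatenate([proj(D[n],pw(p,L))[0]-(np.array(z)/3+((210,140) if n=="top" else (180,165))) for n,L,z in O])
r=least_squares(res,[480,-60,0.2],loss="soft_l1")
print(r.x,np.degrees(r.x[2]));print(np.round(res(r.x).reshape(-1,2),1))
p=r.x
for n,L in dict(knobin=(68,-104,78),knobmid=(68,-122,78),pad=(-98,0,80)).items():print(n,pw(p,L))
np.save("p.npy",p)
E
```

```text
[ 5.70988966e+02  3.50762635e+00 -2.10953572e-01] -12.08674934744681
[[-0.6 -2.8]
 [ 1.3 -1.2]
 [ 0.3  0.1]
 [-3.3 -1. ]
 [-2.5  1.6]
 [-0.   3. ]
 [-0.7  1.8]
 [-1.7  2.7]
 [-1.5 -1.5]
 [-2.4 -2.2]
 [ 0.9 -3.8]
 [ 1.3 -2.4]
 [ 3.9 -2.4]
 [-0.1 -1.7]]
knobin [[ 615.70470805 -112.42555435   78.        ]]
knobmid [[ 611.93564435 -130.02652475   78.        ]]
pad [[475.16146024  24.02808427  80.        ]]
```

```bash
python3 - <<'E'
from h import *
from scipy.optimize import least_squares
D=pickle.load(open("d0.pkl","rb"))
O=[("top",(117.5,64,110),(232,30)),("top",(117.5,-64,110),(497,72)),("top",(27.5,-64,110),(466,258)),("top",(27.5,64,110),(203,212)),
("top",(-117.5,68,14),(162,507)),("top",(-117.5,-68,14),(417,553)),("top",(-98,0,80),(285,497)),("top",(68,-104,78),(567,190)),
("scene",(27.5,64,110),(252,199)),("scene",(117.5,64,110),(136,128)),("scene",(27.5,-64,110),(440,106)),("scene",(-117.5,68,14),(462,517)),("scene",(-117.5,-68,14),(647,378)),("scene",(-98,0,80),(543,311))]
for w in("top","scene"):
  def res(p):
    return np.concatenate([proj(D[n],pw(p,L))[0]-(np.array(z)/3+((210,140) if n=="top" else (180,165))) for n,L,z in O if n==w])
  r=least_squares(res,[480,-60,0.2],loss="soft_l1")
  print(w,r.x);print(np.round(res(r.x).reshape(-1,2),1).tolist())
E
```

```text
top [ 5.71797122e+02  2.41274922e+00 -2.06869446e-01]
[[-0.2, -3.3], [1.7, -2.0], [1.0, -0.7], [-2.7, -1.4], [-1.6, 1.3], [1.0, 2.4], [0.4, 1.2], [-1.1, 1.8]]
scene [ 568.67569845    7.3567664  -107.03192874]
[[-2.0, 0.1], [-2.7, -0.9], [1.1, -2.2], [0.5, 0.1], [4.0, -0.0], [-0.3, 0.6]]
```

Emit:
{"method": "servo_tool", "body": {"plan": [[[1,-0.52,0,0],[1,-0.52,0,0],[1,-0.52,0,0],[1,-0.52,0,0],[1,-0.52,0,0],[1,-0.52,0,0]]]}}

```text
t: 0.65
tool_pos: [400.4, -385.6, 222.2]
tool_rot: [0.977, 0.214, 0.0, -0.002]
contact_force: [0.3, 0.5, 0.5]
grip_width: 86.8
```

Emit:
{"method": "servo_tool", "body": {"plan": [[[1,-0.52,0,0],[1,-0.52,0,0],[1,-0.52,0,0],[1,-0.52,0,0],[1,-0.52,0,0],[1,-0.52,0,0]]]}}

```text
t: 1.15
tool_pos: [539.4, -208.4, 222.4]
tool_rot: [0.977, 0.215, 0.001, -0.001]
contact_force: [1.1, -0.6, -0.3]
grip_width: 87.0
```

Emit:
{"method": "servo_tool", "body": {"plan": [[[0.4,-0.2,0,-1],[0.4,-0.2,0,-1],[0.4,-0.2,0,-1],[0.4,-0.2,0,-1],[0.4,-0.2,0,-1],[0.4,-0.2,0,-1],[0.4,-0.2,0,-1],[0.4,-0.2,0,-1]]]}}

```text
t: 1.82
tool_pos: [593.1, -143.0, 222.1]
tool_rot: [0.821, 0.571, -0.0, -0.0]
contact_force: [-0.6, 0.1, -0.6]
grip_width: 87.1
```

```bash
cat >s.py <<'E'
import sys
from plant import manip
from h import *
def show(s):
    x,y,z,w=s["tool_rot"]
    from scipy.spatial.transform import Rotation as R
    M=R.from_quat(s["tool_rot"]).as_matrix()
    print("t",round(s["t"],2),"pos",np.round(s["tool_pos"],1),"yawY",np.round(np.degrees(np.arctan2(M[1,1],M[0,1])),1),"z",np.round(M[:,2],3),"F",np.round(s["contact_force"],1),"w",round(s["grip_width"],1),"q",np.round(s["q"],2))
    return M
if __name__=="__main__":
    show(manip.get_state())
    for n,tag in [a.split(":") for a in sys.argv[1:]]:
        c=manip.capture(n);cv2.imwrite(f"pics/{n}{tag}.png",c["image"][:,:,::-1]);pickle.dump(c,open(f"{n}{tag}.pkl","wb"))
E
python3 s.py wrist:1
```

```text
t 1.82 pos [ 593.1 -143.   222.1] yawY -20.4 z [-0.001  0.    -1.   ] F [-0.6  0.1 -0.6] w 87.1 q [-0.42  0.51  1.47  0.    1.16 -0.06]
```

View pics/wrist1.png

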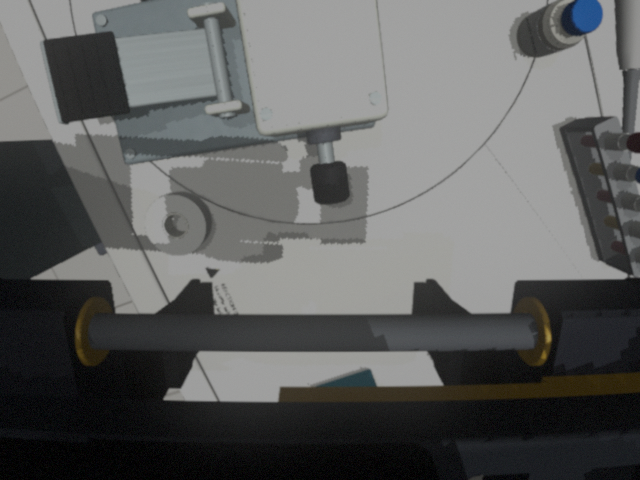

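```bash
cat >>h.py <<'E'
def back(c,uv,z):
    f=240/np.tan(np.radians(c["fov_y"]/2));K=np.array([[f,0,c["cx"]],[0,f,c["cy"]],[0,0,1]])
    n=cv2.undistortPoints(np.array([[uv]],float),K,np.array(c["dist_coeffs"],float))[0,0]
    W=np.array(c["world_from_camera"]);d=W[:3,:3]@[n[0],n[1],1];o=W[:3,3];return o+d*(z-o[2])/d[2]
E
python3 - <<'E'
from h import *
c=pickle.load(open("wrist1.pkl","rb"));D=pickle.load(open("d0.pkl","rb"))
print("cam",np.round(np.array(c["world_from_camera"])[:3,3]))
print("knob",back(c,(329,183),78), back(D["top"],(210+567/3,140+190/3),78))
for n,uv,z in(("FR",(257,136),110),("BR",(388,118),110),("baseFR",(128,163),14)):print(n,back(c,uv,z))
for p in ([571.3,3,-.209],):
  print(pw(p,[(27.5,-64,110),(117.5,-64,110),(-117.5,-68,14),(68,-104,78)]))
# knob silhouette: predicted for cylinder
  th=np.linspace(0,2*np.pi,40)
  C=np.array([(68+14*np.cos(t),-104+s*15,78+14*np.sin(t)) for t in th for s in(-1,1)])
  for n,cc in(("wrist",c),("top",D["top"])):
    u=proj(cc,pw(p,C));print(n,u.min(0),u.max(0))
E
```

```text
cam [616. -78. 384.]
knob [ 616.23886054 -113.94061164   78.        ] [ 619.53971674 -114.95800285   78.        ]
FR [582.05864291 -64.1149855  110.        ]
BR [667.34448948 -83.35060475 110.        ]
baseFR [448.92295787 -38.50162253  14.        ]
[[ 584.9227364   -65.31303721  110.        ]
 [ 672.9642361   -83.98639605  110.        ]
 [ 442.24817093  -39.14113685   14.        ]
 [ 616.24214067 -112.84560411   78.        ]]
wrist [307.38314877 158.9601412 ] [349.27896018 204.98116621]
top [385.51051199 194.16537503] [409.86714466 217.13035175]
```

Emit:
{"method": "servo_tool", "body": {"plan": [[[0.18,0.058,0,-0.18],[0.18,0.058,0,-0.18],[0.18,0.058,0.2,-0.18],[0.18,0.058,0.4,-0.18],[0.18,0.058,0.5,-0.18],[0.18,0.058,0.5,-0.18]]]}}

```text
t: 2.37
tool_pos: [612.7, -112.1, 117.2]
tool_rot: [0.779, 0.627, -0.003, -0.005]
contact_force: [-0.8, 0.3, -0.3]
grip_width: 87.1
```

```bash
python3 s.py wrist:2 scene:2
```

```text
t 2.37 pos [ 612.7 -112.1  117.2] yawY -12.4 z [-0.011  0.004 -1.   ] F [-0.8  0.3 -0.3] w 87.1 q [-0.36  0.66  1.52 -0.    0.98 -0.14]
```

View pics/wrist2.png

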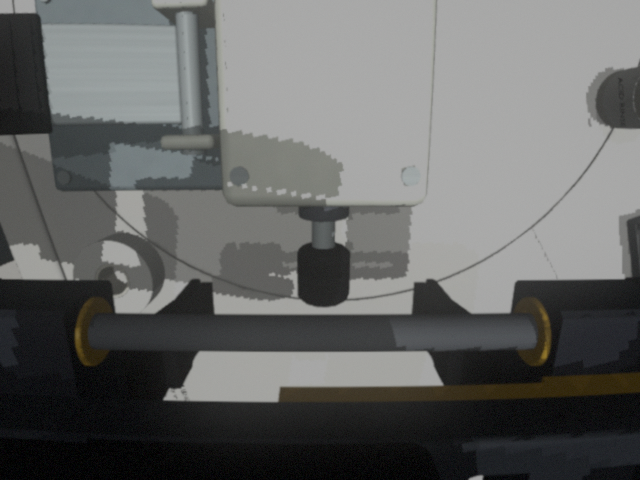

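```bash
python3 - <<'E'
from h import *
c=pickle.load(open("wrist2.pkl","rb"))
p=[571.3,3,-.212]
th=np.linspace(0,2*np.pi,40)
C=np.array([(68+14*np.cos(t),-104+s*15,78+14*np.sin(t)) for t in th for s in(-1,1)])
u=proj(c,pw(p,C));print(u.min(0),u.max(0)); print(pw(p,(68,-104,78)),back(c,(324,230),92)-back(c,(323,230),92))
E
python3 s.py
```

```text
[294.52410441 238.63738262] [348.47748929 309.66949301]
[[ 615.89440214 -112.97990903   78.        ]] [ 0.46732424 -0.10150692  0.        ]
t 2.47 pos [ 616.6 -113.6  122.2] yawY -12.4 z [-0.001  0.    -1.   ] F [ 0.8 -0.7  0.3] w 87.0 q [-0.36  0.65  1.51  0.    0.98 -0.14]
```

Emit:
{"method": "servo_tool", "body": {"plan": [[[0,0.002,0.1,0],[0,0.002,0.2,0],[0,0.002,0.315,0],[0,0.002,0.315,0],[0,0.002,0.315,0]]]}}

```text
t: 2.88
tool_pos: [617.9, -114.0, 60.7]
tool_rot: [0.779, 0.627, 0.0, 0.001]
contact_force: [0.2, -1.2, 1.0]
grip_width: 86.7
```

Emit:
{"method": "servo_tool", "body": {"plan": [[[0,0,0,0],[0,0,0,0],[0,0,0,0],[0,0,0,0],[0,0,0,0],[0,0,0,0],[0,0,0,0],[0,0,0,0]]], "hand": 0.1, "newtons": 25}}

```text
t: 3.55
tool_pos: [617.1, -113.7, 59.6]
tool_rot: [0.779, 0.627, -0.0, -0.0]
contact_force: [0.7, -0.2, 0.3]
grip_width: 41.7
```

Emit:
{"method": "servo_tool", "body": {"plan": [[[0,0,0,0],[0,0,0,0],[0,0,0,0],[0,0,0,0],[0,0,0,0],[0,0,0,0]]]}}

```text
t: 4.05
tool_pos: [617.5, -113.8, 59.5]
tool_rot: [0.779, 0.627, 0.0, 0.0]
contact_force: [2.0, -0.4, -1.3]
grip_width: 27.2
```

Emit:
{"method": "servo_tool", "body": {"plan": [[[-0.015,0,0,0],[-0.03,0,0,0],[-0.045,0,0,0],[-0.06,0,0,0],[-0.075,0,0,0],[-0.09,0,0,0],[-0.09,0,0,0],[-0.09,0,0,0]]]}}

```text
t: 4.72
tool_pos: [613.5, -131.5, 59.5]
tool_rot: [0.779, 0.627, 0.0, 0.0]
contact_force: [3.9, 1.0, -1.3]
grip_width: 27.1
```

```bash
python3 s.py top:3 wrist:3
```

```text
t 4.72 pos [ 613.5 -131.5   59.5] yawY -12.4 z [ 0.001  0.    -1.   ] F [ 3.9  1.  -1.3] w 27.1 q [-0.39  0.74  1.55  0.    0.85 -0.17]
```

View pics/wrist3.png

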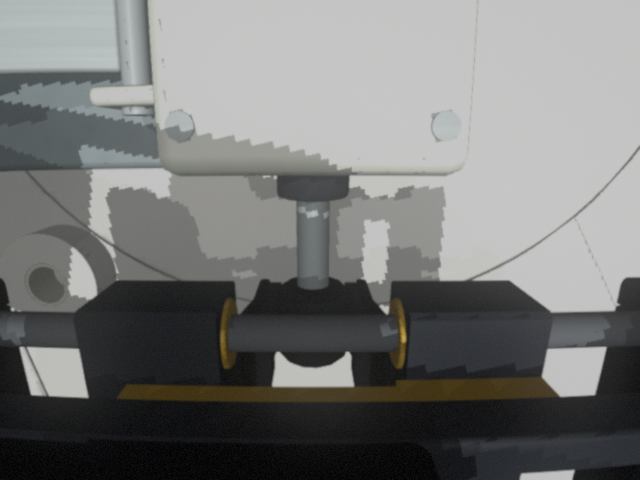

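Emit:
{"method": "servo_tool", "body": {"plan": [[[-0.09,0,0,0],[0,0,0,0]]], "hand": 0.1}}

```text
t: 4.98
tool_pos: [612.0, -138.7, 59.5]
tool_rot: [0.779, 0.627, -0.003, 0.003]
contact_force: [-1.0, -5.3, -2.9]
grip_width: 27.3
```

I mis-sent a first row there: it pulled the rod briefly further out and then returned it. I'll let it settle and check where the rod is before releasing.

Emit:
{"method": "servo_tool", "body": {"plan": [[[0,0,0,0],[0,0,0,0],[0,0,0,0],[0,0,0,0]]]}}

```text
t: 5.32
tool_pos: [613.6, -131.4, 59.5]
tool_rot: [0.779, 0.627, 0.0, 0.0]
contact_force: [3.4, 0.6, -3.6]
grip_width: 26.9
```

```bash
python3 s.py wrist:4
```

```text
t 5.32 pos [ 613.6 -131.4   59.5] yawY -12.3 z [ 0.001 -0.    -1.   ] F [ 3.4  0.6 -3.6] w 26.9 q [-0.39  0.74  1.55  0.    0.85 -0.17]
```

View pics/wrist4.png

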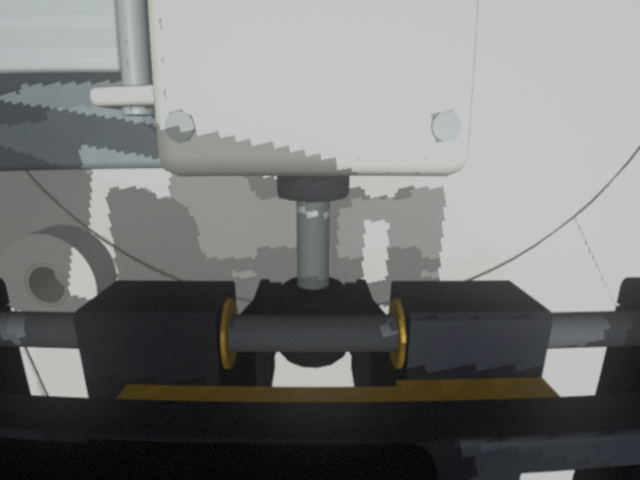

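The wrist picture matches the one before (knob front edge near row 283, end near 365), so the rod is back where it was with no slip. I'll release it.

Emit:
{"method": "servo_tool", "body": {"plan": [[[0,0,0,0],[0,0,0,0],[0,0,0,0],[0,0,0,0],[0,0,0,0],[0,0,0,0],[0,0,0,0],[0,0,0,0]]], "hand": 1}}

```text
t: 6.03
tool_pos: [613.2, -131.2, 59.6]
tool_rot: [0.779, 0.627, -0.0, -0.0]
contact_force: [-0.2, 0.4, -0.6]
grip_width: 72.5
```

Emit:
{"method": "servo_tool", "body": {"plan": [[[0,0,0,0],[0,0,0,0],[0,0,-0.1,0],[0,0,-0.2,0],[0,0,-0.4,0],[0,0,-0.6,0],[0,0,-0.7,0],[0,0,-0.7,0],[0,0,-0.7,0]]]}}

```text
t: 6.78
tool_pos: [613.9, -131.5, 201.1]
tool_rot: [0.779, 0.627, 0.001, 0.001]
contact_force: [0.2, -0.3, 0.6]
grip_width: 86.9
```

```bash
python3 s.py wrist:5 top:5
```

```text
t 6.78 pos [ 613.9 -131.5  201.1] yawY -12.3 z [ 0.003 -0.001 -1.   ] F [ 0.2 -0.3  0.6] w 86.9 q [-0.39  0.55  1.45  0.    1.13 -0.17]
```

View pics/wrist5.png

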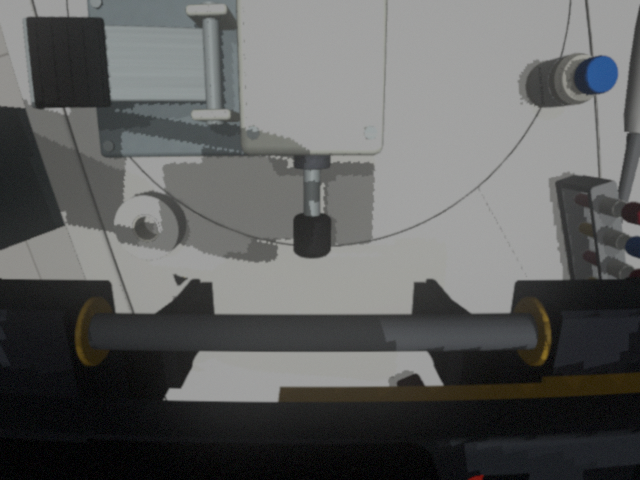

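```bash
python3 - <<'E'
from h import *
c=pickle.load(open("wrist5.pkl","rb"))
p=[571.8,2.5,-.214]
th=np.linspace(0,2*np.pi,40)
for d in(-18,0,18):
  C=np.array([(68+14*np.cos(t),-122-d+s*15,78+14*np.sin(t)) for t in th for s in(-1,1)])
  u=proj(c,pw(p,C));print(d,u.min(0),u.max(0))
print("pad",pw(p,(-98,0,80)), "seen",back(c,(68,62),80))
print("FR/BR",back(c,(240,153),110),back(c,(383,152),110))
E
```

```text
-18 [291.16284178 187.18990869] [330.56372874 235.24087564]
0 [291.51730837 211.02161561] [330.32744453 259.98662682]
18 [291.87347501 234.1897106 ] [330.0879353 283.9113255]
pad [[476.0354532   23.31229385  80.        ]] seen [476.87457978  23.21873293  80.        ]
FR/BR [582.25300214 -63.28686968 110.        ] [668.90615713 -81.63390046 110.        ]
```

Emit:
{"method": "servo_tool", "body": {"plan": [[[0.61,-0.836,0,0],[0.61,-0.836,0,0],[0.61,-0.836,0,0],[0.61,-0.836,0,0],[0.61,-0.836,0,0],[0.61,-0.836,0.2,0],[0.61,-0.836,0.3,0],[0.61,-0.836,0.3,0],[0.61,-0.836,0.3,0]]], "hand": 0}}

```text
t: 7.63
tool_pos: [474.4, 24.0, 137.8]
tool_rot: [0.779, 0.627, -0.002, -0.002]
contact_force: [0.1, -0.5, -0.0]
grip_width: 34.8
```

```bash
python3 s.py wrist:6 scene:6 top:6
```

```text
t 7.63 pos [474.4  24.  137.8] yawY -12.3 z [-0.006  0.001 -1.   ] F [ 0.1 -0.5 -0. ] w 34.8 q [-0.19  0.47  1.88 -0.    0.8   0.03]
```

View pics/scene6.png

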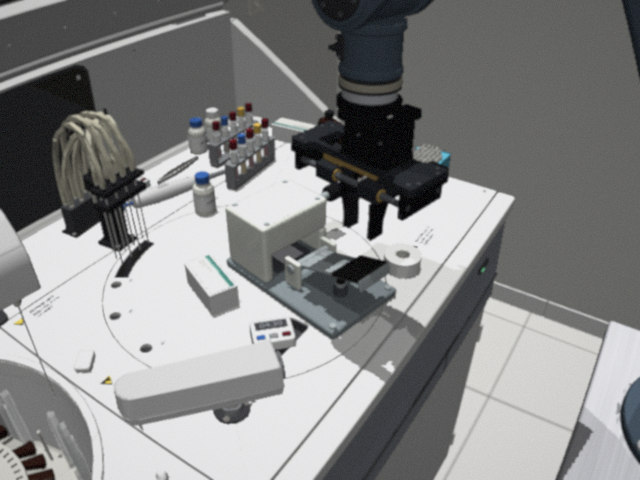

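View pics/wrist6.png

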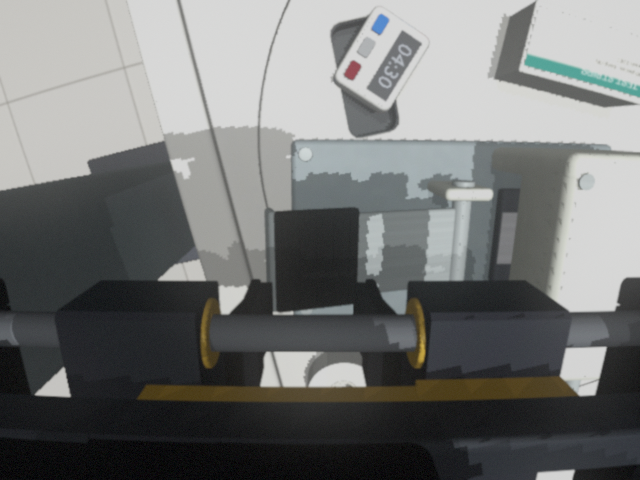

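```bash
python3 - <<'E'
from h import *
c=pickle.load(open("wrist6.pkl","rb"))
for z,uv in((87,(272,260)),(73,(358,257)),(80,(315,258))):print(back(c,uv,z))
E
python3 s.py
```

```text
[451.80214989  32.05990336  87.        ]
[499.42789286  19.17573603  73.        ]
[474.94218418  26.05040099  80.        ]
t 7.78 pos [477.   23.2 140. ] yawY -12.4 z [ 0.001 -0.    -1.   ] F [-0.5 -0.2 -0.2] w 22.8 q [-0.19  0.46  1.88  0.    0.8   0.03]
```

Emit:
{"method": "servo_tool", "body": {"plan": [[[0.004,-0.011,0.06,0],[0.004,-0.011,0.12,0],[0.004,-0.011,0.18,0],[0.004,-0.011,0.23,0],[0.004,-0.011,0.23,0],[0.004,-0.011,0.23,0]]], "hand": 0}}

```text
t: 8.28
tool_pos: [474.6, 24.5, 94.0]
tool_rot: [0.779, 0.627, 0.0, 0.0]
contact_force: [0.3, -0.6, 0.7]
grip_width: 0.4
```

Emit:
{"method": "servo_tool", "body": {"plan": [[[0,0,0.02,0],[0,0,0.03,0],[0,0,0.04,0],[0,0,0.05,0],[0,0,0.05,0],[0,0,0.05,0]]]}}

```text
t: 8.78
tool_pos: [474.0, 24.9, 83.5]
tool_rot: [0.779, 0.627, -0.0, -0.0]
contact_force: [-0.3, -0.9, 0.9]
grip_width: 0.7
```

Emit:
{"method": "servo_tool", "body": {"plan": [[[0,-0.002,0.01,0],[0,-0.004,0.02,0],[0,-0.006,0.03,0],[0,-0.006,0.03,0],[0,-0.006,0.03,0]]]}}

```text
t: 9.2
tool_pos: [472.5, 25.3, 77.8]
tool_rot: [0.779, 0.627, -0.0, -0.0]
contact_force: [-0.8, -0.4, 5.5]
grip_width: 0.6
```

Emit:
{"method": "servo_tool", "body": {"plan": [[[0,-0.002,0.01,0],[0,-0.004,0.02,0],[0,-0.008,0.03,0],[0,-0.008,0.03,0],[0,-0.008,0.03,0]]]}}

```text
t: 9.62
tool_pos: [470.9, 25.6, 71.9]
tool_rot: [0.779, 0.627, -0.0, -0.0]
contact_force: [-0.4, 0.1, 6.7]
grip_width: 0.6
```

Emit:
{"method": "servo_tool", "body": {"plan": [[[0,-0.002,0.01,0],[0,-0.004,0.02,0],[0,-0.006,0.03,0],[0,-0.006,0.03,0]]]}}

```text
t: 9.95
tool_pos: [469.6, 25.9, 65.8]
tool_rot: [0.779, 0.627, -0.0, -0.0]
contact_force: [-1.4, 0.2, 6.6]
grip_width: 0.6
```

Emit:
{"method": "servo_tool", "body": {"plan": [[[0,-0.001,0.005,0],[0,-0.002,0.01,0],[0,-0.002,0.01,0],[0,-0.002,0.01,0]]]}}

```text
t: 10.28
tool_pos: [469.3, 26.0, 64.0]
tool_rot: [0.779, 0.627, -0.0, -0.0]
contact_force: [-2.4, -0.2, 7.3]
grip_width: 0.3
```

Emit:
{"method": "servo_tool", "body": {"plan": [[[0,-0.001,0.005,0],[0,-0.002,0.01,0],[0,-0.002,0.01,0],[0,-0.002,0.01,0]]]}}

```text
t: 10.62
tool_pos: [469.0, 26.0, 62.0]
tool_rot: [0.779, 0.627, -0.0, -0.0]
contact_force: [-1.4, 0.9, 6.7]
grip_width: 0.6
```

Emit:
{"method": "servo_tool", "body": {"plan": [[[0,-0.001,0.005,0],[0,-0.002,0.01,0],[0,-0.002,0.01,0],[0,-0.002,0.01,0]]]}}

```text
t: 10.95
tool_pos: [468.7, 26.1, 60.1]
tool_rot: [0.779, 0.627, -0.0, -0.0]
contact_force: [-1.6, 0.4, 7.3]
grip_width: 0.3
```

Emit:
{"method": "servo_tool", "body": {"plan": [[[0,-0.001,0.005,0],[0,-0.001,0.01,0],[0,-0.001,0.01,0],[0,-0.001,0.01,0]]]}}

```text
t: 11.28
tool_pos: [468.5, 26.1, 58.1]
tool_rot: [0.779, 0.627, -0.0, -0.0]
contact_force: [-1.6, -0.0, 7.9]
grip_width: 0.6
```

Emit:
{"method": "servo_tool", "body": {"plan": [[[0,-0.001,0.005,0],[0,-0.001,0.01,0],[0,-0.001,0.01,0],[0,-0.001,0.01,0]]]}}

```text
t: 11.62
tool_pos: [468.4, 26.2, 56.1]
tool_rot: [0.779, 0.627, -0.0, -0.0]
contact_force: [-1.8, 0.1, 8.1]
grip_width: 0.4
```

Emit:
{"method": "servo_tool", "body": {"plan": [[[0,0,0.005,0],[0,0,0.01,0],[0,0,0.01,0],[0,0,0.01,0]]]}}

```text
t: 11.95
tool_pos: [468.2, 26.2, 54.1]
tool_rot: [0.779, 0.627, -0.0, -0.0]
contact_force: [-1.3, 0.7, 8.2]
grip_width: 0.4
```

Emit:
{"method": "servo_tool", "body": {"plan": [[[0,0,0.005,0],[0,0,0.01,0],[0,0,0.01,0],[0,0,0.01,0]]]}}

```text
t: 12.28
tool_pos: [468.1, 26.3, 52.4]
tool_rot: [0.779, 0.627, -0.0, -0.0]
contact_force: [-3.3, 1.1, 12.3]
grip_width: 0.2
```

Emit:
{"method": "servo_tool", "body": {"plan": [[[0,0,0.005,0],[0,0,0.005,0],[0,0,0.005,0]]]}}

```text
t: 12.53
tool_pos: [468.1, 26.2, 52.0]
tool_rot: [0.779, 0.627, -0.0, -0.0]
contact_force: [-3.8, 0.7, 16.2]
grip_width: 0.6
```

Emit:
{"method": "servo_tool", "body": {"plan": [[[0,0,0.004,0],[0,0,0.004,0],[0,0,0.004,0],[0,0,0.004,0]]]}}

```text
t: 12.87
tool_pos: [468.0, 26.2, 51.6]
tool_rot: [0.779, 0.627, 0.0, 0.0]
contact_force: [-3.9, -0.0, 21.1]
grip_width: 0.5
```

Emit:
{"method": "servo_tool", "body": {"plan": [[[0,0,0,0],[0,0,0,0],[0,0,0,0],[0,0,0,0],[0,0,0,0],[0,0,0,0],[0,0,0,0],[0,0,0,0],[0,0,0,0],[0,0,0,0]]]}}

```text
t: 13.7
tool_pos: [468.0, 26.3, 51.6]
tool_rot: [0.779, 0.627, 0.0, 0.0]
contact_force: [-3.7, 0.3, 21.7]
grip_width: 0.4
```

Emit:
{"method": "servo_tool", "body": {"plan": [[[0,0,0,0],[0,0,0,0],[0,0,0,0],[0,0,0,0],[0,0,0,0],[0,0,0,0],[0,0,0,0],[0,0,0,0],[0,0,0,0],[0,0,0,0]]]}}

```text
t: 14.53
tool_pos: [468.0, 26.3, 51.6]
tool_rot: [0.779, 0.627, 0.0, 0.0]
contact_force: [-3.9, 0.9, 20.4]
grip_width: 0.7
```

Two seconds held at about 21 N, so I'll now let it rise smoothly, following the arc back, and then leave.

Emit:
{"method": "servo_tool", "body": {"plan": [[[0,0,-0.015,0],[0,0.002,-0.04,0],[0,0.005,-0.07,0],[0,0.01,-0.1,0],[0,0.018,-0.13,0],[0,0.026,-0.16,0],[0,0.03,-0.19,0],[0,0.03,-0.25,0],[0,0.03,-0.3,0],[0,0.03,-0.35,0]]]}}

```text
t: 15.37
tool_pos: [474.2, 24.8, 120.0]
tool_rot: [0.779, 0.627, -0.0, -0.0]
contact_force: [-0.5, 0.3, -0.3]
grip_width: 0.2
```

Emit:
{"method": "servo_tool", "body": {"plan": [[[0,0,-0.15,0],[0,0,-0.3,0],[0,0,-0.5,0],[-0.4,0,-0.6,0],[-0.8,0,-0.6,0],[-1,0,-0.6,0],[-1,0,-0.6,0],[-1,0,-0.6,0],[-1,0,-0.6,0],[-1,0,-0.6,0]]]}}

```text
t: 16.2
tool_pos: [431.3, -172.1, 239.6]
tool_rot: [0.78, 0.625, 0.0, -0.0]
contact_force: [0.2, 0.3, 0.1]
grip_width: 0.5
```

```bash
python3 s.py top:7 scene:7
python3 - <<'E'
import cv2
a=cv2.imread("pics/scene7.png")[165:345,180:440];cv2.imwrite("pics/scz7.png",cv2.resize(a,None,fx=3,fy=3,interpolation=cv2.INTER_CUBIC))
E
```

```text
t 16.2 pos [ 431.3 -172.1  239.6] yawY -12.6 z [ 0.  0. -1.] F [0.2 0.3 0.1] w 0.5 q [-0.62  0.29  1.8   0.    1.05 -0.4 ]
```

View pics/scz7.png

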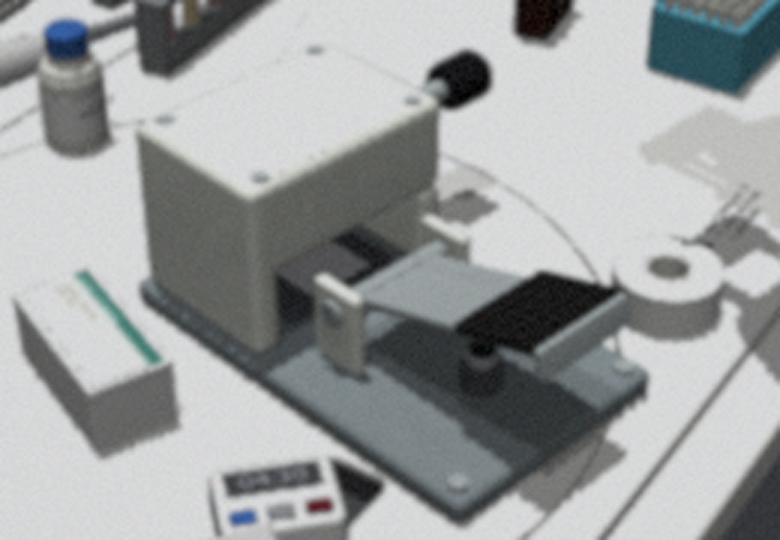

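View pics/top7.png

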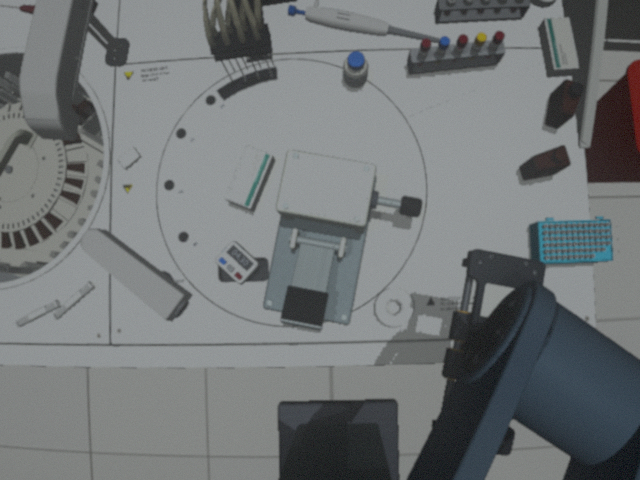

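The zoomed scene view shows the treadle back up, with the pad at the same pixels as at the start. In the top view the knob is at about (411, 207), roughly 12 px (17–18 mm) out from its start, which is the middle click. The roll, timer and carton haven't moved.

```bash
python3 -c "
from plant import manip
print(manip.hand_in())"
```

```text
the job is handed in; nothing more can be done
None
```

The job is done and handed in at about 16 s of the 64 s allowed; the hand-in reports no verdict.

- **Rod:** I pinched the knob, pulled the rod 18 mm to the middle click and let go. After release, the wrist picture put the knob within about 4 px of the predicted middle position, with the other two clicks about 24 px away. The final top view agreed.
- **Treadle:** I pressed it down in small steps. The force climbed slowly to about 8 N. It then rose steeply with the fingertips at about z = 53 mm, which was the stop. I held it there at about 21 N for nearly 2 s, then let it come fully up. The last pictures show the pad at its starting position.
- **Surroundings:** The label roll, timer and carton are where they were, and the arm ended clear of everything with no force reading.

**One slip:** before letting go of the knob, I sent a wrong row that pulled the rod at least 7 mm past the middle for a moment. The same grip brought it straight back, and I confirmed its position by picture before releasing. The treadle had not been touched at that point.

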